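Move a bearing spacer from the wheel hub to the new axle with spring tongs

ROBOT

A 6-joint arm with a two-finger parallel gripper is mounted at the origin on the work surface. World frame = base frame: x ahead of the robot, y to its left, z up, the work surface at z = 0. Lengths are in mm, angles in rad, forces in N, time in s.
With the tool pointing down it reaches from about 350 to 975 mm from the base axis. Payload 7.1 kg.
Tool frame: the origin (TCP) lies on the front face of the gripper's body, between the roots of the fingers; the fingertips stand 80 mm ahead of it and the grasp point (between the pads) lies 61 mm ahead of it; z points along the fingers, y is the line along which they close (so a half turn about z gives the same grasp; the last joint's range is limited). The gripper opens to 88 mm and grips with 3 to 60 N. Pads are 20 mm wide; open, the fingers measure 115 mm over their backs; the gripper's body (75 mm by 178 mm) begins 61 mm behind the grasp point.
Start: joints at [1.203, 0.423, 1.63, -0, 1.089, -0.019], TCP at [213.575, 587.36, 302.675] pointing down, gripper open.
Joint ranges: [-3, 3], [-0.9, 2.11], [0.09, 2.58], [-1.31, 4.45], [0.11, 2.69], [-2.54, 2.54]. Speed limits (rad/s): [2.39, 2.39, 3.01, 3.14, 3.14, 3.14].

INTERFACE

Orientations are given as a rotation vector (axis times angle).
In Python, from workcell import readout, vision, close_job gives the robot as it stands.
- The arm moves only by the tool servo_tool, never from a script. Its argument "plan" is a list that holds one entry, the list of rows, each a list of 7 numbers: the gripper command: -1 is fully open, 1 is shut, values between are in proportion, then the shift along the world's x, y, z in units of 40 mm (1.0 is 40 mm), then the turn, a rotation vector about the world's x, y, z in units of 5 degrees (1.0 is 5 degrees). A call has 1 to 5 rows; each row shifts and turns the commanded pose from where the row before left it; what a row does not reach is not made up. A row lasts 1/12 s, in which the tool goes at most 41.7 mm and 7.16 degrees, less where a joint would pass 70% of its speed; a pose out of reach is approached as far as the arm can. A call is refused whole if a number of a shift passes 1 or a number of a turn 1, either way. A call with a gripper value outside its range is refused whole. The fingers move at their own pace and stop on an object; the grip force is fixed at half the most. Time passes only in rows, so rows that do not move let the fingers close. It gives the time, the measured TCP pose, the force, the opening and the grip force at its end, in the units of the state.
- readout.get_obs(): the state, without advancing time (a new reading comes with each control period).
- vision.get_image(name): name is "scene" or "side" or "wrist"; returns the picture (420x560x3 uint8, red, green, blue); there is no depth.
- vision.camera_params(name): a dict with "fx", "fy", "cx", "cy" (pixels), "D" ([k1, k2, p1, p2, k3] as OpenCV has them; the pictures are not rectified), "rvec" (rotation vector, rad) and "tvec" (3), from world to camera coordinates, as OpenCV has them; the wrist camera has in their place "hand_eye" (4x4, takes a point from camera to tool coordinates, whose origin is the TCP and whose axes are the flange's). Camera axes: x right, y down, z forward; pixel columns grow to the right and rows downward; lengths in mm; the calibration is good to about 2 mm. A picture is of the moment at which its call begins: read the wrist's pose just before it. camera_params takes no time and is no camera call.
- close_job(): hands the job in; it is judged then, once.
The state is a dict: "t": time; "qpos": joint angles; "qvel": joint speeds; "joint_torque": joint torques, N m; "ee_pos": TCP position; "orientation": TCP orientation; "ft_force": force on the tool from outside, world axes, zero at the start; "moment": the same for the moment, N m; "width": finger opening in mm; "grasp_force": force on a finger pad.
Only numpy, scipy, OpenCV 4.12 (cv2) and the standard library are available. Lean on these libraries where they do the work, as an engineer would, in place of code of your own. Each camera call takes 0.05 s, during which the arm holds its last target. There are 200 camera calls.

TASK

Take the red-handled spring tongs out of the wooden tool block, reach down into the hub of the grinder wheel with them, squeeze them on the small bronze spacer at the bottom of the pocket and lift it out. Slip the spacer over the upright axle and press with it, firmly but gently, until the tight white thrust ring is fully down on its flange and the spacer sits flush on the ring; then let go of it and put the tongs back upright in their slot, fully in. Touch the spacer only with the tongs, do not crush it or force anything, and leave everything else on the bench where it is.

Things in the scene. Friction and masses are not known exactly. Their poses are not given: they have to be found in the camera images.
- tongs: Spring tongs, 150 g, standing nose down in the block. Origin midway between the red handle grips, half-way up them; z up, the handles close along y. The grips are flat plates 16 mm wide (x), from 33 mm below to 27 mm above the origin, 43 mm over their outsides when relaxed; nothing stands higher. A spring holds them open (about 5 N at the handles). No reading while the fingers hold them.
- tongs_pivot (a point): Pivot of the tongs, 60 mm below their origin, with a cross pin (48 mm along x, 8 mm thick) that rests on the block. Squeezing the handles shuts the jaws: relaxed 43 mm over the handles; at 42 to 43 mm the jaws stay open and the tongs can be carried; they meet the spacer at about 37 mm and 6 N (36 mm when held tight), beyond that each jaw presses with about 0.65 of the extra grip force; empty they shut to 35 mm.
- tongs_tip (a point): Midway between the jaw tips, 155 mm below the tongs' origin (same axes). The nose is 23 mm wide in x and 40 mm in y when open, the jaws then clear the spacer by 4 mm a side. V-shaped faces, 8 mm tall from the tips, centre the spacer on the tongs. Above them steps reach in over its rim (barely when open, 4 mm shut): they land on the rim when lowered and can press it down, astride the axle.
- spacer: The bronze spacer sleeve, 22 mm outside, 13.5 mm bore, 16 mm tall, about 32 g. Origin at its centre, z along its axis. It stands loose on the floor of the pocket, up to 3 mm off the middle. It is crushed by more than 160 N between tongs and spacer (all jaw faces added): keep the grip on the handles under 60 N.
- wheel: The grinder's contact wheel (black tyre with a red edge, 165 mm across, 65 mm high) lying flat and fixed, with an aluminium hub 66 mm across whose mouth is 95 mm above the origin. Origin on its axis at bench height. The hub's pocket is a round bore of 46 mm, open at the top, 75 mm deep: its floor is 20 mm above the origin, so the top of the spacer is at 36 mm. No more than 30 N on the wheel.
- axle: The new stub axle: a blue plate 60 x 110 x 14 mm, fixed, with a steel flange 28 mm across (top at 26 mm) and an upright steel spindle of 12 mm, its tip at 76 mm, the last 5 mm tapered to 6 mm. Origin below the spindle's axis at bench height.
- seat (a point): Fixed point on the spindle's axis, 30 mm above the bench, where the spacer's underside must end up: the top of the thrust ring when it is fully down. (Spacer's centre then 8 mm above it.)
- thrust_ring (a joint): White nylon thrust ring on the spindle (24 mm across, 4 mm thick), in m: 0 = its top 10 mm above the seat, 0.010 = fully down on the flange. It starts 5 to 10 mm high and is tight: a steady push of about 22 N slides it down until it stops hard. Go by feel: over 60 N on the spacer does damage.
- block: Wooden tool block, fixed, 68 mm (x) by 114 mm (y, -45 to +69) by 105 mm tall; three hex keys stand out 14 mm near its +y end. Origin at bench height below the centre of the slot, which goes right through: 34 mm in x, 50 mm in y. With the tongs fully in (cross pin on the block's top) their origin is 169 mm above the block's origin and their y lies along the block's y.
- bearing_a: Bystander: a ball bearing lying flat, 45 mm across, 14 mm high. Origin under its centre.
- bearing_b: Bystander: a second bearing like it. Origin under its centre.
- long_spacer: Bystander: a steel tube standing on end, 22 mm across, 34 mm tall, not the spacer wanted. Origin under its centre.
- stone: Bystander: a brick-red sharpening stone, 50 x 150 x 25 mm. Origin under its centre.
- knife: Bystander: a knife, 320 mm long. Origin under its centre.
- grease: Bystander: a yellow jar with a red cap, 62 mm across, 70 mm tall. Origin under its centre.
- tea: Bystander: an amber tea glass, 56 mm across, 80 mm tall. Origin under its centre.
Mind the look-alikes: they are no part of the job. Of the things that look like the tongs, the smallest one is meant.

How it is judged (in metres and radians):
On the way, in this order (a step that is already met when the one before it is completed fails the run):
1. the spacer has been lifted clear of the hub in the tongs (z of spacer in the frame of wheel above 0.108 m and contact force between tongs and spacer above 1 N), for 0.1 s.
2. the spacer sits home on the pushed-down thrust ring and the tongs have let go of it (value of joint thrust_ring above 0.009 m and z of spacer in the frame of seat below 0.0095 m and horizontal distance between spacer and seat below 0.0025 m and angle between spacer's own z axis and vertical below 0.08 rad and contact force between tongs and spacer below 0.05 N), for 0.2 s.
At the end, for the whole second after the job is handed in: Thrust ring within 1 mm of fully down; spacer upright on it (underside within 1.5 mm of the seat, 2.5 mm of the axis), free of the tongs; tongs upright in the slot, cross pin on the block (height within 4 mm, 10 mm from the slot's centre); both at rest (all of step 2 and linear speed of each of spacer, tongs below 0.02 m/s and horizontal distance between tongs and block below 0.01 m and z of tongs in the frame of block between 0.165 and 0.173 m and angle between tongs's own z axis and vertical below 0.1 rad); the robot touches nothing.
It fails at once if the spacer is touched by the fingers (contact force between the fingers and spacer above 0.5 N).
It fails at once if the spacer is crushed: over 160 N between tongs and spacer (contact force between tongs and spacer above 160 N).
It fails at once if the spacer is forced on the axle or its ring with over 60 N (contact force between spacer and axle above 60 N).
It fails at once if the tongs are forced against the wheel with over 30 N (contact force between tongs and wheel above 30 N).
It fails at once if a bystander is pushed more than 30 mm (distance of any of bearing_a, bearing_b, long_spacer, stone, knife, grease, tea from where it was at the start of the episode above 0.03 m).
It also fails if it takes over 61 s, if anything falls off the work surface, if the arm or the gripper's body presses on something with over 40 N, if the wrist force passes 120 N, or if a joint passes its speed limit or range.

## Working session

There is one attempt and no reset: what is moved stays moved. The work goes in short steps, Python scripts to look and compute and a tool call to move; the robot and the scene stay as the last step left them, time stands still between calls to the robot, and variables do not carry over. Pictures are saved under pics/ and viewed, at most 10 in all, crops included, and the job is handed in when it is done.

Besides the shell and the picture viewer there is one more tool, called after ">>>" in YAML: its name, and indented under it one key for each argument. servo_tool: Moves the arm, as the interface text tells. Its arguments: {"type":"object","properties":{"plan":{"type":"array"}},"required":["plan"]}

```bash
mkdir -p pics; ls; python3 - <<'E'
from workcell import readout, vision
import cv2
o=readout.get_obs();print(o)
for n in("scene","side","wrist"):
    im=vision.get_image(n);cv2.imwrite(f"pics/{n}0.png",im[:,:,::-1])
    print(n,vision.camera_params(n))
E
```

```text
pics
{'t': 0.0, 'qpos': array([ 1.20301275e+00,  4.23834371e-01,  1.63070088e+00, -1.29513779e-05,
        1.08860971e+00, -1.90137015e-02]), 'qvel': array([-0.00162334, -0.00028032,  0.00158509, -0.00189822,  0.00297728,
        0.00070561]), 'joint_torque': array([-1.54099522e-03, -5.44637597e+01, -2.73649943e+01,  6.42999052e-02,
        2.28043331e-02, -1.26530012e-04]), 'ee_pos': array([213.41526502, 586.96126227, 301.90137554]), 'orientation': array([-5.45014706e-01, -3.09366350e+00,  2.39613889e-03]), 'ft_force': array([ 0.07181576, -0.13278282,  0.66393486]), 'moment': array([ 0.01248228,  0.03386317, -0.00651441]), 'grasp_force': 0.0, 'width': 87.57652193561141}
scene {'fx': 412.0745966797617, 'fy': 412.0745966797617, 'cx': 280.78165765149475, 'cy': 202.69859939720678, 'D': array([-0.0707572,  0.       ,  0.       ,  0.       ,  0.       ]), 'rvec': array([ 1.44539317,  2.07865039, -0.91167617]), 'tvec': array([ 148.93287211, -311.5832978 , 1399.07444483])}
side {'fx': 390.58046154728873, 'fy': 390.58046154728873, 'cx': 285.0537071507578, 'cy': 210.1456601628004, 'D': array([0.01893914, 0.        , 0.        , 0.        , 0.        ]), 'rvec': array([ 2.08340904, -0.52238787,  0.28923126]), 'tvec': array([-502.80104546,  284.98836922,  624.36778219])}
wrist {'fx': 315.4365622670116, 'fy': 315.4365622670116, 'cx': 280.2489640994663, 'cy': 211.83541354634826, 'D': array([-0.02477961,  0.        ,  0.        ,  0.        ,  0.        ]), 'hand_eye': array([[ 5.11916933e-04, -9.70456477e-01, -2.41275702e-01,
         6.35649191e+01],
       [ 9.99999846e-01,  5.48999806e-04, -8.64718786e-05,
        -1.05525673e+00],
       [ 2.16377508e-04, -2.41275620e-01,  9.70456608e-01,
        -8.05756128e+01],
       [ 0.00000000e+00,  0.00000000e+00,  0.00000000e+00,
         1.00000000e+00]])}
```

View pics/scene0.png

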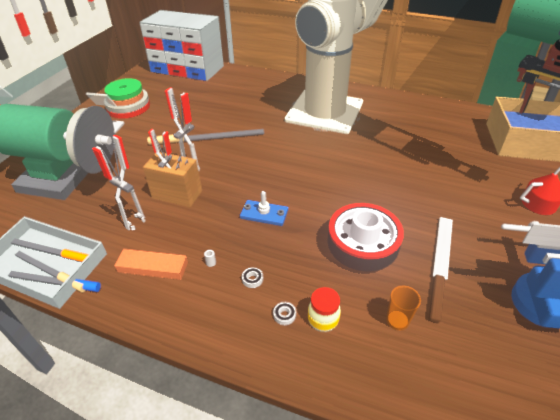

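View pics/side0.png

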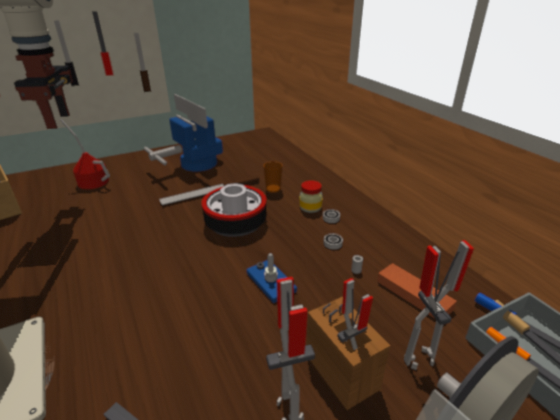

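View pics/wrist0.png

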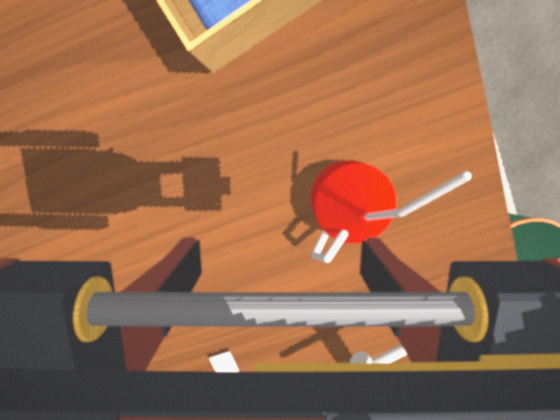

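The scene view shows the block at about (172,180) with the small tongs at (160,148) and big look-alikes at (118,170) and (185,125). The axle is at (264,210), the wheel at (366,232), and the bystanders are in front of it. In the side view the small tongs are at (355,310), the block at (348,350), the axle at (270,272) and the wheel at (234,205).

```bash
cat > h.py <<'E'
import numpy as np,cv2
from scipy.spatial.transform import Rotation as R
from workcell import readout,vision
def cam(n,obs=None):
    p=vision.camera_params(n);K=np.array([[p['fx'],0,p['cx']],[0,p['fy'],p['cy']],[0,0,1.]])
    if n=='wrist':
        T=np.eye(4);T[:3,:3]=R.from_rotvec(obs['orientation']).as_matrix();T[:3,3]=obs['ee_pos']
        C=T@p['hand_eye'];Rw=C[:3,:3];c=C[:3,3]
    else:
        Rw=cv2.Rodrigues(p['rvec'])[0].T;c=-Rw@p['tvec']
    return K,p['D'],Rw,c
def ray(C,px):
    K,D,Rw,c=C
    u=cv2.undistortPoints(np.array(px,float).reshape(-1,1,2),K,D)[:,0]
    d=np.c_[u,np.ones(len(u))]@Rw.T
    return c,d/np.linalg.norm(d,axis=1)[:,None]
def onz(C,px,z):
    c,d=ray(C,px);return c+d*((z-c[2])/d[:,2])[:,None]
def tri(C1,p1,C2,p2):
    a,d=ray(C1,p1);b,e=ray(C2,p2);d=d[0];e=e[0]
    s=np.linalg.lstsq(np.c_[d,-e],b-a,rcond=None)[0]
    p=a+s[0]*d;q=b+s[1]*e;return (p+q)/2,np.linalg.norm(p-q)
def proj(C,P):
    K,D,Rw,c=C
    return cv2.projectPoints(np.array(P,float).reshape(-1,1,3),cv2.Rodrigues(Rw.T)[0],-Rw.T@c,K,D)[0][:,0]
def shot(name,tag):
    o=readout.get_obs();im=vision.get_image(name)[:,:,::-1].copy();cv2.imwrite(f"pics/{tag}.png",im);return o,im,cam(name,o)
E
python3 - <<'E'
from h import *
S=cam('scene');D=cam('side')
for n,a,b in [('axle tip',(263.5,193),(270,255)),('wheel hub',(368,221),(234,191)),('tongs',(163,145),(357,300)),('bigL',(110,155),(440,265)),('bigR',(180,105),(292,305))]:
    p,e=tri(S,[a],D,[b]);print(n,p.round(1),round(e,1))
print('block top corners',onz(S,[(148,157),(196,158),(147,164)],105).round())
a=cv2.imread('pics/scene0.png')[80:240,70:290];b=cv2.imread('pics/side0.png')[225:425,230:480]
a=cv2.resize(a,None,fx=2.6,fy=2.6,interpolation=2)[:,:400];b=cv2.resize(b,None,fx=1.6,fy=1.6*416/320,interpolation=2)
cv2.imwrite('pics/c1.png',np.hstack([a,b]));print(a.shape,b.shape)
E
```

```text
axle tip [533.5  -2.6  71.9] 1.2
wheel hub [558.1 252.9  88.4] 2.5
tongs [ 549.5 -254.9  162.3] 4.5
bigL [ 669.8 -294.1  208.2] 8.5
bigR [ 439.9 -261.6  210.6] 0.2
block top corners [[ 540. -317.  105.]
 [ 502. -198.  105.]
 [ 565. -303.  105.]]Traceback (most recent call last):
  File "<stdin>", line 8, in <module>
    return _nx.concatenate(arrs, 1, dtype=dtype, casting=casting)
           ~~~~~~~~~~~~~~~^^^^^^^^^^^^^^^^^^^^^^^^^^^^^^^^^^^^^^^
ValueError: all the input array dimensions except for the concatenation axis must match exactly, but along dimension 0, the array at index 0 has size 416 and the array at index 1 has size 406
```

>>> servo_tool:
  plan:
    - [[-1,0.61,-0.66,0.1,0,0,-0.7],[-1,0.61,-0.66,0.1,0,0,-0.7],[-1,0.61,-0.66,0.1,0,0,-0.7],[-1,0.61,-0.66,0.1,0,0,-0.7],[-1,0.61,-0.66,0.1,0,0,-0.7]]

```text
t: 0.57
ee_pos: [336.3, 454.0, 322.6]
orientation: [-1.013, -2.974, 0.001]
ft_force: [-0.0, 0.4, 0.8]
width: 87.6
grasp_force: 0.0
```

>>> servo_tool:
  plan:
    - [[-1,0.61,-0.66,0.1,0,0,-0.7],[-1,0.61,-0.66,0.1,0,0,-0.7],[-1,0.61,-0.66,0.1,0,0,-0.7],[-1,0.61,-0.66,0.1,0,0,-0.7],[-1,0.61,-0.66,0.1,0,0,-0.7]]

```text
t: 0.98
ee_pos: [458.4, 321.8, 342.8]
orientation: [-1.454, -2.785, 0.0]
ft_force: [0.7, 0.3, 0.2]
width: 87.5
grasp_force: 0.0
```

>>> servo_tool:
  plan:
    - [[-1,0.61,-0.66,0.1,0,0,-0.7],[-1,0.61,-0.66,0.1,0,0,-0.7],[-1,0.61,-0.66,0.1,0,0,-0.7],[-1,0.61,-0.66,0.1,0,0,-0.7],[-1,0.61,-0.66,0.1,0,0,-0.7]]

```text
t: 1.4
ee_pos: [580.4, 189.8, 362.7]
orientation: [-1.861, -2.531, 0.0]
ft_force: [1.5, -0.0, -0.5]
width: 87.4
grasp_force: 0.0
```

>>> servo_tool:
  plan:
    - [[-1,0,0,0,0,0,0],[-1,0,0,0,0,0,0],[-1,0,0,0,0,0,0]]

```text
t: 1.65
ee_pos: [579.0, 191.4, 362.1]
orientation: [-1.857, -2.533, 0.001]
ft_force: [-0.1, 0.8, -0.7]
width: 87.8
grasp_force: 0.0
```

```bash
python3 - <<'E'
from h import *
o,im,C=shot('wrist','w1');print(o['ee_pos'],o['orientation'],o['qpos'].round(2),o['ft_force'])
print(proj(C,[[558,253,95],[558,253,20],[558,253,36]]))
E
```

```text
[579.03383688 191.40611771 362.12567168] [-1.85654278e+00 -2.53302753e+00  1.25841293e-03] [ 0.3   0.34  1.61  0.    1.19 -0.01] [-0.09988738  0.77298627 -0.69271446]
[[278.38922956 132.03340557]
 [278.80603243 132.30865539]
 [278.73002486 132.25846049]]
```

View pics/w1.png

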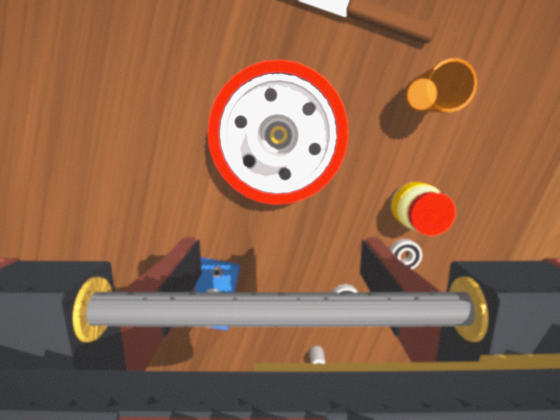

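The wrist view shows the wheel centred at (278,132) with the bronze spacer inside the hub at about (279,134). The axle plate is at (217,280), and the bystanders stand well clear.

```bash
cat >> h.py <<'E'
def wheel(im,C,g):
    hsv=cv2.cvtColor(im,cv2.COLOR_BGR2HSV);h,s,v=cv2.split(hsv)
    m=(((h<5)|(h>172))&(s>190)&(v>120)).astype(np.uint8)*255
    k=cv2.circle(np.zeros_like(m),g,95,255,-1);m&=k
    c=max(cv2.findContours(m,0,2)[0],key=cv2.contourArea);e=cv2.fitEllipse(cv2.convexHull(c))
    k=cv2.circle(np.zeros_like(m),g,22,255,-1)
    b=((h>12)&(h<32)&(s>70)&(v>60)).astype(np.uint8)*255&k
    ys,xs=np.nonzero(b);out=None
    if len(xs)>20:
        hull=cv2.convexHull(np.c_[xs,ys].astype(np.int32));out=cv2.minEnclosingCircle(hull)
    print('red ellipse',e,'xyz65',onz(C,[e[0]],65).round(1),'spacer px',out, len(xs))
    if out: print('spacer xyz@36',onz(C,[out[0]],36).round(1))
    return e,out
E
python3 - <<'E'
from h import *
im=cv2.imread('pics/w1.png');o=readout.get_obs();C=cam('wrist',o)
wheel(im,C,(278,132))
f=315.4;print('rim px expected',165*f/(o['ee_pos'][2]+80-65),'spacer px',11*f/(o['ee_pos'][2]+80-36))
z=cv2.resize(im[95:170,240:315],None,fx=5,fy=5,interpolation=2);cv2.imwrite('pics/w1c.png',z)
E
```

```text
red ellipse ((276.1977233886719, 133.1134796142578), (137.00582885742188, 142.20411682128906), 170.559814453125) xyz65 [[555.3 251.6  65. ]] spacer px ((278.4230651855469, 134.8076934814453), 9.506409645080566) 214
spacer xyz@36 [[558.2 250.4  36. ]]
rim px expected 137.98149060118539 spacer px 8.541968998561236
```

View pics/w1c.png

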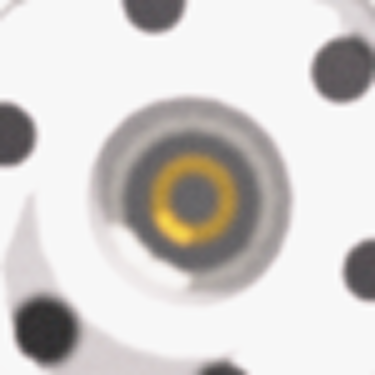

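>>> servo_tool:
  plan:
    - [[-1,-0.185,-0.63,0,0,0,-0.9],[-1,-0.185,-0.63,0,0,0,-0.9],[-1,-0.185,-0.63,0,0,0,-0.9],[-1,-0.185,-0.63,0,0,0,-0.9],[-1,-0.185,-0.63,0,0,0,-0.9]]

```text
t: 2.12
ee_pos: [541.2, 65.9, 362.5]
orientation: [-2.316, -2.122, 0.001]
ft_force: [0.7, -0.3, 0.8]
width: 87.5
grasp_force: 0.0
```

>>> servo_tool:
  plan:
    - [[-1,-0.185,-0.63,0,0,0,-0.9],[-1,-0.185,-0.63,0,0,0,-0.9],[-1,-0.185,-0.63,0,0,0,-0.9],[-1,-0.185,-0.63,0,0,0,-0.9],[-1,-0.185,-0.63,0,0,0,-0.9]]

```text
t: 2.53
ee_pos: [504.5, -60.2, 362.6]
orientation: [-2.686, -1.629, 0.0]
ft_force: [0.4, -0.9, 0.4]
width: 87.9
grasp_force: 0.0
```

>>> servo_tool:
  plan:
    - [[-1,0,0,0,0,0,0],[-1,0,0,0,0,0,0],[-1,0,0,0,0,0,0]]

```text
t: 2.78
ee_pos: [505.5, -59.4, 362.7]
orientation: [-2.683, -1.633, -0.0]
ft_force: [1.0, 0.4, -0.4]
width: 87.7
grasp_force: 0.0
```

```bash
python3 - <<'E'
from h import *
import json
o,im,C=shot('wrist','w2');print(o['ee_pos'],o['orientation'],o['qpos'].round(2))
np.save('w2.npy',np.r_[o['ee_pos'],o['orientation']])
E
```

```text
[505.51060278 -59.40341125 362.69915519] [-2.68323963e+00 -1.63329918e+00 -4.53743784e-04] [-0.14  0.18  1.82  0.    1.14  0.34]
```

>>> servo_tool:
  plan:
    - [[-1,-0.04,-0.54,0.1,0,0,-0.9],[-1,-0.04,-0.54,0.1,0,0,-0.9],[-1,-0.04,-0.54,0.1,0,0,-0.9],[-1,-0.04,-0.54,0.1,0,0,-0.9],[-1,-0.04,-0.54,0.1,0,0,-0.9]]

```text
t: 3.25
ee_pos: [498.0, -168.1, 382.8]
orientation: [-2.952, -1.074, -0.0]
ft_force: [0.4, -0.9, 0.5]
width: 87.7
grasp_force: 0.0
```

>>> servo_tool:
  plan:
    - [[-1,-0.04,-0.54,0.1,0,0,-0.9],[-1,-0.04,-0.54,0.1,0,0,-0.9],[-1,-0.04,-0.54,0.1,0,0,-0.9],[-1,-0.04,-0.54,0.1,0,0,-0.9],[-1,-0.04,-0.54,0.1,0,0,-0.9]]

```text
t: 3.67
ee_pos: [490.3, -276.3, 402.7]
orientation: [-3.105, -0.477, -0.0]
ft_force: [0.8, 0.3, 0.1]
width: 87.8
grasp_force: 0.0
```

>>> servo_tool:
  plan:
    - [[-1,0,0,0,0,0,0],[-1,0,0,0,0,0,0],[-1,0,0,0,0,0,0]]

```text
t: 3.92
ee_pos: [489.9, -275.3, 402.2]
orientation: [-3.103, -0.483, 0.001]
ft_force: [-0.4, 0.2, 0.3]
width: 87.9
grasp_force: 0.0
```

```bash
python3 - <<'E'
from h import *
o,im,C=shot('wrist','w3');print(o['ee_pos'],o['orientation'],o['qpos'].round(2))
np.save('w3.npy',np.r_[o['ee_pos'],o['orientation']])
a=cv2.imread('pics/w2.png');cv2.imwrite('pics/w23.png',np.vstack([a[:290],im[:300]]))
E
```

```text
[ 489.93328878 -275.27872485  402.22712183] [-3.10326383e+00 -4.82994342e-01  6.58843007e-04] [-0.53  0.23  1.67  0.    1.25  0.73]
```

View pics/w23.png

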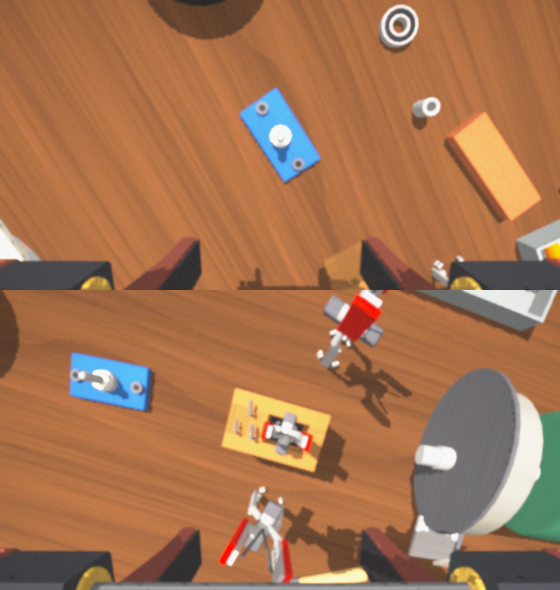

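The upper half (w2) shows the axle plate at about (280,135). The lower half (w3) shows the small tongs at (287,143) in the block, with red handles at (268,143) and (305,150), and the hex keys to the left. The big look-alikes are at (350,35) and (260,240).

```bash
cat >> h.py <<'E'
def camat(f):
    v=np.load(f);return cam('wrist',dict(ee_pos=v[:3],orientation=v[3:]))
def hsvm(im,roi,f):
    x0,x1,y0,y1=roi;h,s,v=[a.astype(int) for a in cv2.split(cv2.cvtColor(im,cv2.COLOR_BGR2HSV))]
    m=np.zeros(h.shape,np.uint8);m[y0:y1,x0:x1]=(f(h,s,v)[y0:y1,x0:x1])*255;return m
red=lambda h,s,v:((h<6)|(h>172))&(s>180)&(v>70)
blue=lambda h,s,v:(h>100)&(h<125)&(s>150)
wood=lambda h,s,v:(h>10)&(h<25)&(s>90)&(v>185)
def blobs(m,a=15):
    n,l,st,c=cv2.connectedComponentsWithStats(m);return [(st[i].tolist(),c[i].round(1).tolist()) for i in range(1,n) if st[i,4]>=a]
E
python3 - <<'E'
from h import *
i2,i3=cv2.imread('pics/w2.png'),cv2.imread('pics/w3.png');C2,C3=camat('w2.npy'),camat('w3.npy')
m=hsvm(i3,(225,330,95,190),red);print('red',blobs(m))
m=hsvm(i3,(205,345,85,200),wood);c=max(cv2.findContours(m,0,2)[0],key=cv2.contourArea);r=cv2.minAreaRect(c);b=cv2.boxPoints(r)
print('block px',r,'corners',onz(C3,b,105).round(1),'centre',onz(C3,[r[0]],105).round(1))
for n,im,C,roi in(('w2',i2,C2,(230,330,80,190)),('w3',i3,C3,(60,160,50,130))):
    m=hsvm(im,roi,blue);c=cv2.convexHull(np.vstack([q for q in cv2.findContours(m,0,2)[0] if cv2.contourArea(q)>8]))
    r=cv2.minAreaRect(c);b=onz(C,cv2.boxPoints(r),14);print(n,'plate',r,onz(C,[r[0]],14).round(1),np.linalg.norm(b[0]-b[1]),np.linalg.norm(b[1]-b[2]))
    white=lambda h,s,v:(s<50)&(v>150)
    w=hsvm(im,roi,white);print(blobs(w,8))
a=cv2.resize(i2[95:175,240:325],None,fx=4.5,fy=4.5,interpolation=2)
b=cv2.resize(i3[92:192,215:340],None,fx=3.6,fy=3.6,interpolation=2)
d=cv2.resize(i3[55:125,60:160],None,fx=4,fy=4,interpolation=2)
W=np.zeros((650,850,3),np.uint8)
W=np.zeros((560,800,3),np.uint8);b=b[:360];W[:a.shape[0],:a.shape[1]]=a;W[:360,385:385+415]=b[:,:415];
d=cv2.resize(d,None,fx=.7,fy=.7);W[362:362+d.shape[0],:d.shape[1]]=d;cv2.imwrite('pics/c2.png',W)
E
```

```text
red [([263, 132, 9, 18, 37], [265.7, 139.0]), ([302, 142, 9, 19, 52], [307.4, 152.0])]
block px ((271.81536865234375, 138.67691040039062), (109.28141784667969, 62.79734802246094), 15.255120277404785) corners [[ 505.5 -185.9  105. ]
 [ 576.9 -186.4  105. ]
 [ 583.6 -311.   105. ]
 [ 511.1 -316.1  105. ]] centre [[ 545.  -249.2  105. ]]
w2 plate ((279.9186706542969, 135.11090087890625), (82.50588989257812, 44.0374755859375), 56.82148742675781) [[536.5  -3.   14. ]] 56.5620951039664 106.55410740849418
[([257, 102, 11, 13, 81], [261.9, 108.1]), ([270, 125, 22, 23, 394], [280.2, 135.7]), ([293, 159, 10, 11, 65], [297.6, 164.1])]
w3 plate ((109.09615325927734, 91.51922607421875), (81.58431243896484, 41.772735595703125), 11.309932708740234) [[535.7  -8.4  14. ]] 57.90535786412507 112.89326391631936
[([70, 78, 47, 24, 520], [96.1, 88.4]), ([131, 92, 11, 11, 73], [136.4, 97.1])]
```

View pics/c2.png

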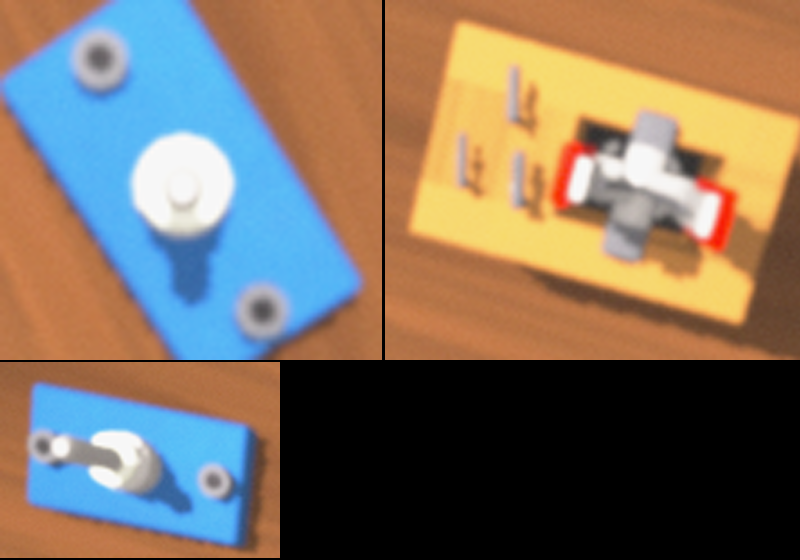

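```bash
python3 - <<'E'
from h import *
C2,C3=camat('w2.npy'),camat('w3.npy');S=cam('scene');D=cam('side')
print('grip tops',onz(C3,[(269.2,141.4),(304.2,151.4),(286.7,146.2)],196).round(1))
print('pin',onz(C3,[(285.8,144),(290,125.3),(281.7,162.8)],111).round(1))
print('slot c from block corners',onz(C3,[(236.7,97.6),(330.8,124.8),(315,182.3),(221.4,156.4)],105).round(1))
for C in(C2,): print('ring',onz(C,[(280.4,136.2)],34).round(1),'tip',onz(C,[(240+182/4.5,95+190/4.5)],76).round(1))
# axle tip two wrist views: w3 view crop scale 2.8, origin (60,55)
t3=(60+62/2.8,55+(447-362)/2.8); print('tip tri w2/w3',tri(C2,[(240+182/4.5,95+190/4.5)],C3,[t3]),'scene',tri(S,[(263.5,193)],C2,[(280.4,137.2)]))
sc=cv2.imread('pics/scene0.png');sd=cv2.imread('pics/side0.png')
print('scene red',blobs(hsvm(sc,(142,182,120,180),red),8));print('side red',blobs(hsvm(sd,(335,375,270,335),red),8))
print('proj tongs tops scene/side',proj(S,[[548,-253,196],[548,-253,136]]).round(1),proj(D,[[548,-253,196],[548,-253,136]]).round(1))
E
```

```text
grip tops [[ 544.1 -249.6  196. ]
 [ 545.3 -282.1  196. ]
 [ 544.9 -265.7  196. ]]
pin [[ 544.3 -266.5  111. ]
 [ 565.6 -264.6  111. ]
 [ 522.3 -268.6  111. ]]
slot c from block corners [[ 576.4 -197.6  105. ]
 [ 580.8 -309.6  105. ]
 [ 511.8 -314.2  105. ]
 [ 507.3 -198.4  105. ]]
ring [[536.5  -4.4  34. ]] tip [[536.1  -5.1  76. ]]
tip tri w2/w3 (array([535.60070139,  -5.1589634 ,  71.54294487]), np.float64(1.007681609153353)) scene (array([535.29611525,  -3.2957809 ,  73.55576625]), np.float64(3.8605367272216276))
scene red [([148, 131, 3, 6, 8], [149.1, 133.5]), ([164, 132, 8, 23, 93], [167.2, 143.5]), ([152, 142, 3, 10, 13], [153.0, 146.7])]
side red [([342, 278, 11, 35, 89], [344.6, 292.7]), ([358, 296, 15, 34, 284], [364.8, 312.0])]
proj tongs tops scene/side [[160.3 133.2]
 [165.2 154. ]] [[356.1 281.7]
 [352.1 311.9]]
```

```bash
python3 - <<'E'
from h import *
C3=camat('w3.npy');S=cam('scene');D=cam('side')
for a,b in [((167.2,143.5),(344.6,292.7)),((167.2,143.5),(364.8,312.0)),((153,146.7),(364.8,312.0))]: print(tri(S,[a],D,[b]))
print('w3/scene +y handle top',tri(S,[(168,132.5)],C3,[(269.2,141.4)]))
print('big ones @230', onz(C3,[(335,45),(350,60),(380,45),(365,5),(240,235),(265,205),(285,235)],230).round())
print(readout.get_obs()['ee_pos'])
E
```

```text
(array([ 542.23831802, -241.5190021 ,  166.64876428]), np.float64(4.619484989014843))
(array([ 541.94028007, -263.91163631,  155.44105296]), np.float64(29.72629130113222))
(array([ 552.60220649, -277.60453223,  155.66907042]), np.float64(4.799953946283186))
w3/scene +y handle top (array([ 539.94364809, -244.74460633,  193.03809978]), np.float64(12.595841786382888))
big ones @230 [[ 626. -276.  230.]
 [ 620. -290.  230.]
 [ 637. -307.  230.]
 [ 658. -287.  230.]
 [ 464. -250.  230.]
 [ 495. -262.  230.]
 [ 476. -286.  230.]]
[ 489.84127705 -275.14076565  402.22294441]
```

>>> servo_tool:
  plan:
    - [[-1,0.343,0.058,0,0,0,-0.77],[-1,0.343,0.058,0,0,0,-0.77],[-1,0.343,0.058,0,0,0,-0.77],[-1,0.343,0.058,0,0,0,-0.77],[-1,0,0,-0.5,0,0,0]]

```text
t: 4.38
ee_pos: [548.1, -266.2, 385.9]
orientation: [3.138, 0.058, 0.011]
ft_force: [0.8, 0.6, 0.5]
width: 88.0
grasp_force: 0.0
```

>>> servo_tool:
  plan:
    - [[-1,0,0,-0.9,0,0,0],[-1,0,0,-0.9,0,0,0],[-1,0,0,-0.8,0,0,0],[-1,0,0,-0.4,0,0,0],[-1,0,0,0,0,0,0]]

```text
t: 4.8
ee_pos: [542.7, -264.8, 258.2]
orientation: [-3.137, -0.062, 0.011]
ft_force: [-1.1, 0.2, 0.2]
width: 88.0
grasp_force: 0.0
```

```bash
python3 - <<'E'
from h import *
o,im,C=shot('wrist','w4');print(o['ee_pos'],R.from_rotvec(o['orientation']).as_matrix()[:,1].round(3),o['qpos'].round(2),o['ft_force'])
E
```

```text
[ 542.65342869 -264.84478903  258.237962  ] [ 0.04  -0.999 -0.004] [-0.47  0.45  1.71  0.    0.99  1.06] [-1.13878056  0.18274448  0.16521432]
```

View pics/w4.png

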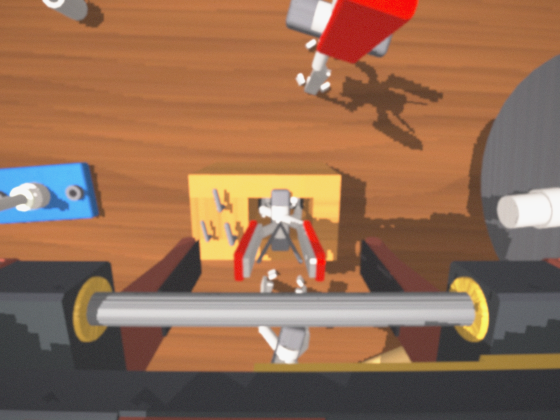

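The view shows the block square to the tool, with the tongs' grips at (244,255) and (316,255), centred on column 280 between the fingers, so I go down and grip lightly.

>>> servo_tool:
  plan:
    - [[-1,0.02,-0.01,-0.5,0,0,0],[-1,0,0,-0.2,0,0,0],[-0.3,0,0,0,0,0,0],[-0.03,0,0,0,0,0,0],[0.04,0,0,0,0,0,0]]

```text
t: 5.27
ee_pos: [545.8, -267.9, 236.1]
orientation: [3.14, 0.058, 0.003]
ft_force: [0.3, 0.4, 0.6]
width: 71.3
grasp_force: 0.0
```

>>> servo_tool:
  plan:
    - [[0.04,0,0,0,0,0,0],[0.04,0,0,0,0,0,0],[0.04,0,0,0,0,0,0]]

```text
t: 5.52
ee_pos: [545.4, -267.9, 235.4]
orientation: [3.141, 0.058, 0.001]
ft_force: [1.0, 0.7, 0.4]
width: 51.4
grasp_force: 0.1
```

>>> servo_tool:
  plan:
    - [[0.04,0,0,0,0,0,0],[0.04,0,0,0,0,0,0],[0.04,0,0,0,0,0,0],[0.04,0,0,0,0,0,0],[0.04,0,0,0,0,0,0]]

```text
t: 5.93
ee_pos: [545.5, -267.5, 235.5]
orientation: [-3.141, -0.058, -0.001]
ft_force: [-0.6, 1.4, 5.6]
width: 42.4
grasp_force: 6.7
```

>>> servo_tool:
  plan:
    - [[0.04,0,0,0.3,0,0,0],[0.04,0,0,0.6,0,0,0],[0.04,0,0,0.8,0,0,0],[0.04,0,0,0.8,0,0,0],[0.04,0,0,0.8,0,0,0]]

```text
t: 6.35
ee_pos: [544.8, -267.7, 368.4]
orientation: [-3.141, -0.058, 0.001]
ft_force: [0.5, -1.5, -2.0]
width: 42.1
grasp_force: 3.9
```

>>> servo_tool:
  plan:
    - [[0.04,0,0,0.45,0,0,0],[0.04,0,0,0,0,0,0],[0.04,0,0,0,0,0,0]]

```text
t: 6.6
ee_pos: [545.2, -267.9, 385.6]
orientation: [3.14, 0.058, 0.003]
ft_force: [-0.8, -0.4, -2.8]
width: 42.3
grasp_force: 3.8
```

```bash
python3 - <<'E'
from h import *
o,im,C=shot('wrist','w5');print(o['ee_pos'],o['orientation'],o['qpos'].round(2),o['ft_force'],o['width'],o['grasp_force'])
np.save('w5.npy',np.r_[o['ee_pos'],o['orientation']])
_,s,_=shot('scene','s5');_,d,_=shot('side','d5')
S=cam('scene');D=cam('side');tip=o['ee_pos']-[0,0,221.5]
for n,c in(('w',C),('s',S),('d',D)):print(n,proj(c,[tip,o['ee_pos']-[0,0,66.5]]).round(1))
a=proj(S,[tip])[0].astype(int);b=proj(D,[tip])[0].astype(int)
f=lambda im,p:cv2.resize(im[p[1]-75:p[1]+45,p[0]-40:p[0]+40],None,fx=3,fy=3,interpolation=2)
print(a,b);w=cv2.resize(im[150:300,200:360],None,fx=1.9,fy=2.4,interpolation=2)
L=[f(s,a),f(d,b),w];L=[cv2.resize(x,(int(x.shape[1]),360)) for x in L];cv2.imwrite('pics/c5.png',np.hstack(L))
E
```

```text
[ 545.249484   -267.86325423  385.56877014] [3.13996665e+00 5.79335758e-02 2.75782872e-03] [-0.48  0.31  1.59 -0.    1.23  1.06] [-0.8068004  -0.39511623 -2.84107762] 42.33292113600726 3.845452442765236
w [[278.2 204. ]
 [276.6 270.4]]
s [[158.3 142.7]
 [143.8  83.6]]
d [[358.7 305.5]
 [371.6 213.7]]
[158 142] [358 305]
```

View pics/c5.png

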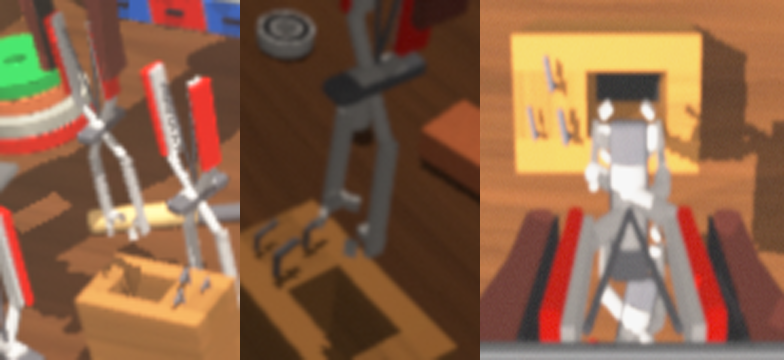

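The tongs hang straight in the gripper, jaws open. In the wrist view their tips are at about (267,196) and (288,196), where the pose predicts them.

>>> servo_tool:
  plan:
    - [[0.04,0,0.3,0,0,0,0],[0.04,0,0.6,0,0,0,0],[0.04,-0.09,0.8,0,0,0,0],[0.04,-0.09,0.8,0,0,0,0],[0.04,-0.09,0.8,0,0,0,0]]

```text
t: 7.17
ee_pos: [533.5, -133.9, 383.2]
orientation: [-3.14, -0.057, 0.004]
ft_force: [0.2, 0.2, -2.0]
width: 42.0
grasp_force: 3.8
```

>>> servo_tool:
  plan:
    - [[0.04,-0.09,0.8,0,0,0,0],[0.04,-0.09,0.8,0,0,0,0],[0.04,-0.09,0.8,0,0,0,0],[0.04,-0.09,0.8,0,0,0,0],[0.04,-0.09,0.8,0,0,0,0]]

```text
t: 7.58
ee_pos: [515.2, 26.3, 383.5]
orientation: [-3.141, -0.058, 0.004]
ft_force: [0.4, 0.4, -1.6]
width: 41.8
grasp_force: 3.8
```

>>> servo_tool:
  plan:
    - [[0.04,-0.09,0.8,0,0,0,0],[0.04,-0.09,0.8,0,0,0,0],[0.04,-0.09,0.8,0,0,0,0],[0.04,-0.09,0.8,0,0,0,0],[0.04,-0.09,0.8,0,0,0,0]]

```text
t: 8.0
ee_pos: [497.0, 186.2, 383.5]
orientation: [3.141, 0.058, -0.004]
ft_force: [1.0, -0.7, -2.3]
width: 42.3
grasp_force: 3.8
```

>>> servo_tool:
  plan:
    - [[0.04,-0.09,0.8,0,0,0,0],[0.04,0,0.55,0,0,0,0],[0.04,0,0.3,0,0,0,0],[0.04,0,0,0,0,0,0],[0.04,0,0,0,0,0,0]]

```text
t: 8.42
ee_pos: [494.3, 250.2, 383.8]
orientation: [3.14, 0.06, -0.002]
ft_force: [-0.8, -0.3, -1.6]
width: 42.3
grasp_force: 3.9
```

>>> servo_tool:
  plan:
    - [[0.04,0,0,0,0,0,0],[0.04,0,0,0,0,0,0]]

```text
t: 8.58
ee_pos: [494.9, 249.0, 384.5]
orientation: [3.141, 0.056, -0.001]
ft_force: [-0.1, 0.5, -1.8]
width: 42.2
grasp_force: 3.9
```

```bash
python3 - <<'E'
from h import *
o,im,C=shot('wrist','w6');print(o['ee_pos'],o['orientation'],o['qpos'].round(2),o['width'],o['grasp_force'])
np.save('w6.npy',np.r_[o['ee_pos'],o['orientation']])
g=tuple(int(v) for v in proj(C,[[558,250.5,40]])[0]);print(g);wheel(im,C,g)
L=[]
for (x,y),s in((g,26),((278,215),55)):
    L.append(cv2.resize(im[y-s:y+s,x-s:x+s],(400,400),interpolation=2))
cv2.imwrite('pics/c6.png',np.hstack(L))
E
```

```text
[494.87704322 248.99019651 384.45957032] [ 3.14056691e+00  5.57572461e-02 -7.69722280e-04] [ 0.44  0.23  1.71 -0.    1.2   1.98] 42.21115979016465 3.8542404770851135
(279, 136)
red ellipse ((280.60968017578125, 133.51002502441406), (132.4496612548828, 135.11187744140625), 172.4633331298828) xyz65 [[561.6 249.   65. ]] spacer px ((279.8118896484375, 135.82177734375), 8.859158515930176) 191
spacer xyz@36 [[558.5 249.9  36. ]]
```

View pics/c6.png

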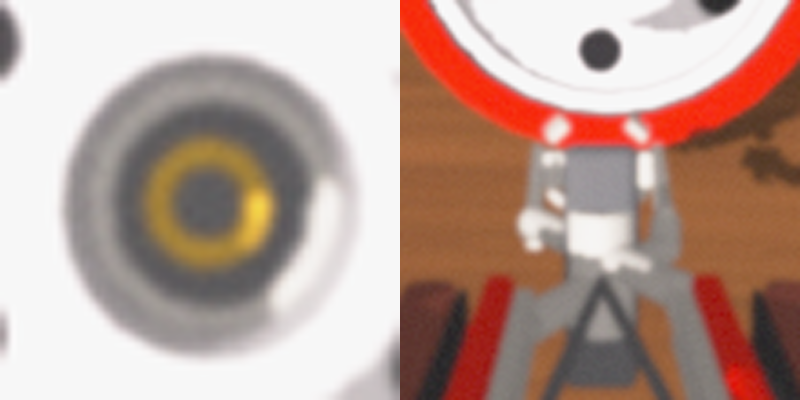

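The left crop shows the spacer at pixel (280,136), within about 1 mm of the pocket's middle. The right crop shows the jaw tips at (266,195) and (288,195), about 1 mm to +y of the TCP. The spacer comes out at (558,250) from two different yaws.

>>> servo_tool:
  plan:
    - [[0.04,0.5,0,0,0,0,0],[0.04,0.6,0,0,0,0,0],[0.05,0.48,0,-0.3,0,0,0],[0.06,0,0,-0.6,0,0,0],[0.07,0,0,-0.4,0,0,0]]

```text
t: 9.05
ee_pos: [559.1, 248.8, 331.4]
orientation: [3.141, 0.054, 0.0]
ft_force: [-0.9, -0.5, -1.8]
width: 41.1
grasp_force: 4.0
```

>>> servo_tool:
  plan:
    - [[0.075,0,0,0,0,0,0],[0.075,0,0,0,0,0,0],[0.075,0,0,0,0,0,0],[0.075,0,0,0,0,0,0]]

```text
t: 9.38
ee_pos: [558.6, 250.2, 334.3]
orientation: [-3.14, -0.057, -0.004]
ft_force: [1.5, 1.2, -1.7]
width: 40.8
grasp_force: 4.1
```

```bash
python3 - <<'E'
from h import *
o,im,C=shot('wrist','w7')
P=[]
for i in range(4):
    _,s,S=shot('scene','s7') if i%2==0 else shot('side','d7');P.append(readout.get_obs()['ee_pos'])
print(o['ee_pos'],np.mean(P,0),np.std(P,0),o['orientation'],o['ft_force'],o['width'],o['grasp_force'])
s=cv2.imread('pics/s7.png');d=cv2.imread('pics/d7.png')
L=[cv2.resize(s[140:260,310:430],(390,390),interpolation=2),cv2.resize(d[110:230,175:295],(390,390),interpolation=2)]
cv2.imwrite('pics/c7.png',np.hstack(L))
E
```

```text
[558.61910405 250.20137873 334.31122194] [558.27800931 250.36150111 333.76644094] [0.1073968  0.00581859 0.26275907] [-3.14014181 -0.05747824 -0.00365018] [ 1.5469786   1.19569368 -1.70174253] 40.794688192877246 4.10639762878418
```

View pics/c7.png

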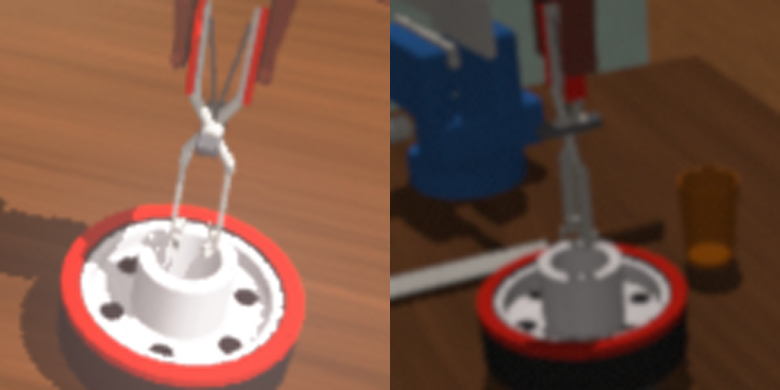

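```bash
python3 - <<'E'
from h import *
S=cam('scene');D=cam('side')
print('tip pred',proj(S,[[558.3,251,112.3]]),'side',proj(D,[[558.3,251,112.3]]))
print('obs tip@112',onz(S,[(369.7,216)],112.3),'hub@95',onz(S,[(366.9,219.4)],95))
print('side: tip',onz(D,[(175+577/3.25-120,110+240/3.25)],112.3),'hub',onz(D,[(175+190/3.25,110+260/3.25)],95))
E
```

```text
tip pred [[368.19820476 213.36376807]] side [[233.2859859  182.65159008]]
obs tip@112 [[565.08482861 255.64557403 112.3       ]] hub@95 [[559.42199047 250.77304525  95.        ]]
side: tip [[554.33178989 246.03749268 112.3       ]] hub [[555.16322221 245.22517563  95.        ]]
```

>>> servo_tool:
  plan:
    - [[0.075,0,-0.025,-0.2,0,0,0],[0.075,0,0,-0.3,0,0,0],[0.075,0,0,-0.3,0,0,0],[0.075,0,0,-0.2,0,0,0],[0.075,0,0,0,0,0,0]]

```text
t: 10.05
ee_pos: [556.8, 248.7, 289.5]
orientation: [3.139, 0.058, -0.007]
ft_force: [-0.3, -1.2, -2.5]
width: 40.6
grasp_force: 4.1
```

>>> servo_tool:
  plan:
    - [[0.075,0,0,-0.2,0,0,0],[0.075,0,0,-0.3,0,0,0],[0.075,0,0,-0.3,0,0,0],[0.075,0,0,-0.15,0,0,0],[0.075,0,0,0,0,0,0]]

```text
t: 10.47
ee_pos: [557.1, 248.9, 252.4]
orientation: [3.14, 0.058, -0.005]
ft_force: [0.1, -0.4, -2.2]
width: 40.8
grasp_force: 4.1
```

>>> servo_tool:
  plan:
    - [[0.075,0.01,0,-0.02,0,0,0],[0.075,0,0,-0.02,0,0,0],[0.075,0,0,0,0,0,0]]

```text
t: 10.72
ee_pos: [558.7, 249.4, 253.4]
orientation: [-3.141, -0.058, -0.001]
ft_force: [-0.1, -0.1, -0.8]
width: 40.7
grasp_force: 4.1
```

>>> servo_tool:
  plan:
    - [[0.075,0,0,-0.02,0,0,0],[0.075,0,0,-0.02,0,0,0],[0.075,0,0,0,0,0,0]]

```text
t: 10.97
ee_pos: [558.5, 249.3, 251.7]
orientation: [-3.141, -0.058, -0.001]
ft_force: [-0.4, 0.1, -1.0]
width: 40.6
grasp_force: 4.2
```

>>> servo_tool:
  plan:
    - [[0.075,0,0,-0.02,0,0,0],[0.075,0,0,0,0,0,0]]

```text
t: 11.13
ee_pos: [558.7, 249.3, 251.0]
orientation: [-3.141, -0.058, -0.001]
ft_force: [0.4, -0.1, 0.8]
width: 40.8
grasp_force: 4.4
```

>>> servo_tool:
  plan:
    - [[0.11,0,0,0,0,0,0],[0.15,0,0,0,0,0,0],[0.2,0,0,0,0,0,0],[0.25,0,0,0,0,0,0],[0.3,0,0,0,0,0,0]]

```text
t: 11.55
ee_pos: [558.8, 250.1, 251.6]
orientation: [-3.139, -0.057, -0.002]
ft_force: [-1.7, 3.3, 5.2]
width: 36.9
grasp_force: 30.0
```

>>> servo_tool:
  plan:
    - [[0.3,0,0,0,0,0,0],[0.3,0,0,0,0,0,0],[0.3,0,0,0,0,0,0]]

```text
t: 11.8
ee_pos: [558.7, 250.1, 251.6]
orientation: [-3.139, -0.057, -0.002]
ft_force: [-1.6, 3.4, 6.3]
width: 36.2
grasp_force: 30.0
```

>>> servo_tool:
  plan:
    - [[0.3,0,0,0.1,0,0,0],[0.3,0,0,0.25,0,0,0],[0.3,0,0,0.4,0,0,0],[0.3,0,0,0.6,0,0,0],[0.3,0,0,0.6,0,0,0]]

```text
t: 12.22
ee_pos: [558.0, 248.7, 329.1]
orientation: [3.14, 0.058, -0.003]
ft_force: [1.6, 1.4, -1.1]
width: 36.1
grasp_force: 29.9
```

>>> servo_tool:
  plan:
    - [[0.3,0,0,0.5,0,0,0],[0.3,0,0,0.3,0,0,0],[0.3,0,0,0,0,0,0],[0.3,0,0,0,0,0,0],[0.3,0,0,0,0,0,0]]

```text
t: 12.63
ee_pos: [557.8, 248.9, 359.3]
orientation: [3.14, 0.058, -0.003]
ft_force: [-0.1, 0.5, -1.9]
width: 36.4
grasp_force: 29.9
```

```bash
cat >> h.py <<'E'
bronze=lambda h,s,v:(h>17)&(h<32)&(s>100)&(v>50)
E
python3 - <<'E'
from h import *
o,im,C=shot('wrist','w8');print(o['ee_pos'],o['ft_force'],o['width'],o['grasp_force'])
p=o['ee_pos'];print('spacer ctr pred',proj(C,[p-[0,0,223.6],p-[0,0,231.6]]))
print(blobs(hsvm(im,(240,320,170,250),bronze),5))
a=p-[0,0,223.6];_,s,S=shot('scene','s8');g=proj(S,[a])[0];print('scene',g);x,y=g.astype(int)
print(blobs(hsvm(s,(x-20,x+20,y-20,y+20),bronze),3))
E
```

```text
[557.83350104 248.87204206 359.2893132 ] [-0.09645573  0.48047682 -1.86368932] 36.421176172938594 29.909256398677826
spacer ctr pred [[278.22482815 202.69825501]
 [278.26552611 200.99308979]]
[([271, 190, 16, 10, 82], [278.9, 194.9])]
scene [368.75351127 205.00596749]
[([367, 199, 7, 11, 51], [369.3, 204.1])]
```

>>> servo_tool:
  plan:
    - [[0.3,0,-0.3,0,0,0,0],[0.3,0,-0.6,0,0,0,0],[0.3,-0.36,-0.8,0,0,0,0],[0.3,-0.36,-0.8,0,0,0,0],[0.3,-0.36,-0.8,0,0,0,0]]

```text
t: 13.15
ee_pos: [514.1, 115.4, 359.6]
orientation: [3.14, 0.059, -0.003]
ft_force: [0.8, -0.9, -1.4]
width: 36.4
grasp_force: 29.9
```

>>> servo_tool:
  plan:
    - [[0.3,-0.36,-0.8,0,0,0,0],[0.3,-0.36,-0.8,0,0,0,0],[0.3,-0.36,-0.8,0,0,0,0],[0.3,0,-0.5,0,0,0,0],[0.3,0,-0.2,0,0,0,0]]

```text
t: 13.57
ee_pos: [470.7, -9.5, 360.3]
orientation: [3.14, 0.054, -0.002]
ft_force: [0.0, -0.0, -1.2]
width: 36.5
grasp_force: 29.9
```

>>> servo_tool:
  plan:
    - [[0.3,0,0,0,0,0,0],[0.3,0,0,0,0,0,0],[0.3,0,0,0,0,0,0],[0.3,0,0,0,0,0,0]]

```text
t: 13.9
ee_pos: [472.3, -5.9, 360.5]
orientation: [-3.141, -0.06, 0.001]
ft_force: [0.3, 0.0, -2.3]
width: 36.0
grasp_force: 29.9
```

```bash
cat > ax.py <<'E'
from h import *
o,im,C=shot('wrist','w9');P=[o['ee_pos']]
import sys
p=o['ee_pos'];print(p,o['orientation'],o['ft_force'],o['width'])
th=np.linspace(0,2*np.pi,73)
for z in(-215.6,-231.6):
    q=proj(C,p+np.c_[11*np.cos(th),11*np.sin(th),z+0*th]);print('spacer outline',z,q.min(0).round(1),q.max(0).round(1))
print('bronze',blobs(hsvm(im,(240,320,170,250),bronze),5))
A=np.array([536,-5,0.]);g=proj(C,[A+[0,0,76],A+[0,0,36],A+[0,0,14]]);print('pred tip,ring,plate',g.round(1))
x,y=g[1].astype(int)
m=hsvm(im,(max(x-60,0),x+60,max(y-60,0),y+60),blue);h=cv2.convexHull(np.vstack([q for q in cv2.findContours(m,0,2)[0] if cv2.contourArea(q)>8]))
r=cv2.minAreaRect(h);print('plate',r,onz(C,[r[0]],14).round(1))
k=cv2.fillConvexPoly(np.zeros_like(m),h,255)
w=hsvm(im,(x-25,x+25,y-25,y+25),lambda h,s,v:(s<60)&(v>110))&k
for st,c in blobs(w,60):
    cs=max(cv2.findContours(w[st[1]:st[1]+st[3],st[0]:st[0]+st[2]],0,2)[0],key=cv2.contourArea)
    (cx,cy),rr=cv2.minEnclosingCircle(cs);cx+=st[0];cy+=st[1];print('white',st,c,'circle',cx,cy,rr,'@ring',onz(C,[(cx,cy)],37).round(1))
gg=cv2.cvtColor(im,cv2.COLOR_BGR2GRAY)
print(gg[y-11:y+12,x-12:x+13])
E
python3 ax.py
```

```text
[472.30322583  -5.85336194 360.46513241] [-3.14078153e+00 -6.00366904e-02  5.50500564e-04] [ 0.33211116  0.02667449 -2.27687321] 36.02486408711816
spacer outline -215.6 [267.  193.6] [289.9 215.9]
spacer outline -231.6 [267.7 190.7] [289.4 211.9]
bronze [([272, 190, 15, 9, 75], [279.2, 194.8])]
pred tip,ring,plate [[280.1 136.3]
 [280.2 136. ]
 [280.2 135.8]]
plate ((281.1573486328125, 136.2030487060547), (44.17317199707031, 81.64911651611328), 85.91438293457031) [[535.6  -6.3  14. ]]
white [270, 125, 22, 23, 410] [280.5, 136.1] circle 280.3085107803345 136.05319118499756 11.552576065063477 @ring [[535.9  -5.2  37. ]]
[[168 170 170 171 171 170 168 170 171 176 185 189 193 192 186 182 176 171
  170 168 167 167 167 169 168]
 [171 172 170 170 171 170 173 182 196 208 223 230 235 234 228 219 213 202
  184 173 168 165 167 169 171]
 [172 172 170 169 170 178 194 217 235 243 246 247 247 247 247 246 245 238
  220 191 174 168 169 168 168]
 [171 169 170 170 180 199 231 246 247 247 247 247 247 247 247 247 247 247
  245 224 190 173 168 168 169]
 [172 170 170 176 200 233 247 247 247 247 247 247 247 
[... 1241 characters left out ...]
47 247 246 241 241 239 231 214 207 222
  233 236 233 220 193 155 121]
 [169 179 213 245 247 247 247 247 247 247 247 247 245 243 240 230 228 234
  237 235 228 209 174 139 112]
 [167 171 194 234 247 247 247 247 247 247 247 247 247 247 247 247 246 245
  244 235 218 191 154 118 104]
 [167 168 177 207 242 247 247 247 247 247 247 247 247 247 247 247 247 247
  247 236 204 168 134 107 102]
 [168 164 167 183 215 243 247 247 247 247 247 247 247 247 247 247 247 247
  246 227 178 140 115 104 100]
 [168 166 166 169 187 219 241 247 247 247 247 247 247 247 247 247 247 246
  234 193 144 120 105 101 103]
 [166 166 163 167 170 185 210 234 244 247 247 247 247 247 247 244 232 214
  178 145 116 108 102 101 101]]
```

>>> servo_tool:
  plan:
    - [[0.3,0.35,0.03,0,0,0,0],[0.3,0.6,0,0,0,0,0],[0.3,0.45,0,0,0,0,0],[0.3,0.17,0,-0.3,0,0,0],[0.3,0,0,-0.5,0,0,0]]

```text
t: 14.37
ee_pos: [537.3, -4.8, 329.3]
orientation: [3.141, 0.06, 0.007]
ft_force: [-0.9, 0.8, -2.8]
width: 36.7
grasp_force: 29.9
```

>>> servo_tool:
  plan:
    - [[0.3,0,0,-0.3,0,0,0],[0.3,0,0,0,0,0,0],[0.3,0,0,0,0,0,0],[0.3,0,0,0,0,0,0]]

```text
t: 14.7
ee_pos: [534.9, -5.2, 316.9]
orientation: [-3.141, -0.059, -0.0]
ft_force: [0.6, -0.3, -1.4]
width: 36.1
grasp_force: 29.9
```

```bash
cat > st.py <<'E'
from h import *
P=[];F=[]
for i in range(3):
    o,im,C=shot('scene' if i else 'side','x');P.append(o['ee_pos']);F.append(o['ft_force'])
    if i==0: cv2.imwrite('pics/side_x.png',im)
print(np.mean(P,0).round(2),np.std(P,0).round(2),np.mean(F,0).round(1),o['width'],o['grasp_force'])
p=np.mean(P,0)
for n in('scene','side'):
    C=cam(n);q=proj(C,[p-[0,0,223.6]])[0];x,y=q.astype(int);im=cv2.imread('pics/side_x.png' if n=='side' else 'pics/x.png')
    t=proj(C,[[535.6,-5.2,76]])[0]
    print(n,'pred spacer',q.round(1),'pred axle tip',t.round(1),blobs(hsvm(im,(x-20,x+20,y-20,y+20),bronze),3))
E
python3 st.py
```

```text
[535.05  -5.33 317.25] [0.13 0.07 0.27] [ 0.2 -0.  -1.5] 36.42751389953939 29.913061559200287
scene pred spacer [261.6 186.4] pred axle tip [261.9 192.2] [([259, 182, 5, 10, 37], [261.1, 186.4]), ([265, 189, 2, 2, 3], [265.7, 189.7])]
side pred spacer [270.8 246.9] pred axle tip [271.2 253.7] [([265, 243, 9, 11, 36], [268.8, 248.3])]
```

```bash
python3 - <<'E'
import cv2,numpy as np
for n,x0,x1,y0,y1 in(('scene0',254,275,190,204),('side0',260,282,251,266)):
    g=cv2.imread(f'pics/{n}.png')[y0:y1,x0:x1];print(n,x0,y0);print(g.min(2))
from h import *
for n in('scene','side'):print(proj(cam(n),[[535.6,-5.2,76],[535.6,-5.2,60],[535.6,-5.2,45]]).round(1))
E
```

```text
scene0 254 190
[[ 69  70  70  70  70  70  71  78 101 101  82  72  71  71  72  71  71  72
   71  71  70]
 [ 70  70  70  70  69  69  75 123 214 215 155  95  73  71  71  72  71  72
   72  72  72]
 [ 71  71  71  70  70  71  81 145 231 245 240 171  89  71  71  71  70  72
   72  72  72]
 [ 71  71  70  71  70  74  95 156 221 239 238 178  99  71  71  71  72  71
   72  71  72]
 [ 72  72  71  72  71  75  98 151 200 224 222 170 102  74  71  71  71  72
   72  72  72]
 [ 72  73  72  72  72  73  92 141 183 209 213 165 103  74  72  72  72  71
   70  71  71]
 [ 72  73  73  74  73  75  90 138 179 204 209 167 103  74  71  71  71  71
   71  71  72]
 [ 70  71  72  72  73  74  89 137 177 201 209 179 117  77  72  71  71  71
   71  71  71]
 [ 71  72  72  71  71  73  88 134 176 201 209 186 124  79  74  72  73  71
   69  70  70]
 [ 71  72  72  72  71  72  83 132 175 200 208 182 119  79  75  74  74  74
   73  72  71]
 [106 104  95  86  78  74  84 133 173 199 207 184 128  85  73  74  73  74
   74  75  73]
 [111 116 120 123 113 107 115 140 172 197 210 217 204 143  87  72  72  73
   72  73  73]
 [ 93  94  95  97
[... 963 characters left out ...]
75  75  69  54  33  25  24  24
   23  25  24  25]
 [ 26  26  30  39  46  52  53  60  72  75  76  75  70  55  32  26  24  24
   25  25  27  26]
 [ 38  40  50  54  52  44  43  55  72  75  76  76  70  54  32  24  24  24
   24  25  25  26]
 [ 51  57  62  56  43  36  39  53  70  76  75  75  70  54  33  23  24  25
   24  25  24  26]
 [ 52  60  68  60  44  34  37  53  69  76  76  75  69  60  42  28  22  22
   23  24  24  25]
 [ 44  53  66  63  48  36  37  53  70  76  75  74  73  67  55  45  28  22
   23  23  24  24]
 [ 53  57  62  57  44  37  46  60  72  76  75  75  77  72  65  60  47  29
   23  22  24  26]]
[[261.9 192.2]
 [262.1 197.1]
 [262.4 201.7]]
[[271.2 253.7]
 [271.3 259.8]
 [271.5 265.4]]
```

>>> servo_tool:
  plan:
    - [[0.3,0,0.01,-0.1,0,0,0],[0.3,0,0,-0.1,0,0,0],[0.3,0,0,-0.05,0,0,0],[0.3,0,0,-0.03,0,0,0],[0.3,0,0,0,0,0,0]]

```text
t: 15.27
ee_pos: [534.6, -5.2, 305.0]
orientation: [-3.141, -0.058, 0.001]
ft_force: [0.7, 0.3, -2.0]
width: 36.5
grasp_force: 29.9
```

>>> servo_tool:
  plan:
    - [[0.3,0,0,-0.03,0,0,0],[0.3,0,0,-0.03,0,0,0],[0.3,0,0,-0.03,0,0,0],[0.3,0,0,0,0,0,0]]

```text
t: 15.6
ee_pos: [534.7, -5.2, 301.6]
orientation: [-3.141, -0.058, 0.001]
ft_force: [0.3, -1.1, -2.3]
width: 36.3
grasp_force: 29.9
```

>>> servo_tool:
  plan:
    - [[0.3,0,0,-0.05,0,0,0],[0.3,0,0,-0.05,0,0,0],[0.3,0,0,-0.05,0,0,0],[0.3,0,0,-0.05,0,0,0],[0.3,0,0,0,0,0,0]]

```text
t: 16.02
ee_pos: [534.6, -5.2, 293.3]
orientation: [-3.141, -0.058, 0.001]
ft_force: [0.1, 0.3, -2.5]
width: 36.5
grasp_force: 29.9
```

>>> servo_tool:
  plan:
    - [[0.3,0,0,-0.08,0,0,0],[0.3,0,0,-0.08,0,0,0],[0.3,0,0,-0.08,0,0,0],[0.3,0,0,-0.08,0,0,0],[0.3,0,0,0,0,0,0]]

```text
t: 16.43
ee_pos: [534.5, -5.2, 280.2]
orientation: [-3.141, -0.058, 0.002]
ft_force: [0.4, -0.4, -1.5]
width: 36.5
grasp_force: 29.9
```

>>> servo_tool:
  plan:
    - [[0.3,0,0,-0.06,0,0,0],[0.3,0,0,-0.06,0,0,0],[0.3,0,0,-0.05,0,0,0],[0.3,0,0,-0.03,0,0,0],[0.3,0,0,0,0,0,0]]

```text
t: 16.85
ee_pos: [534.7, -5.2, 272.8]
orientation: [-3.141, -0.058, 0.001]
ft_force: [0.8, 0.1, -2.3]
width: 36.5
grasp_force: 29.9
```

>>> servo_tool:
  plan:
    - [[0.3,0,0,-0.03,0,0,0],[0.3,0,0,0,0,0,0]]

```text
t: 17.02
ee_pos: [534.8, -5.2, 271.8]
orientation: [-3.141, -0.058, 0.0]
ft_force: [0.3, 0.0, -0.9]
width: 36.4
grasp_force: 29.9
```

>>> servo_tool:
  plan:
    - [[0.3,0,0,-0.03,0,0,0],[0.3,0,0,0,0,0,0]]

```text
t: 17.18
ee_pos: [534.8, -5.2, 270.6]
orientation: [-3.141, -0.058, 0.0]
ft_force: [-0.3, 0.3, -1.7]
width: 36.3
grasp_force: 29.9
```

>>> servo_tool:
  plan:
    - [[0.3,0,0,-0.03,0,0,0],[0.3,0,0,0,0,0,0]]

```text
t: 17.35
ee_pos: [534.8, -5.2, 269.3]
orientation: [-3.141, -0.058, 0.0]
ft_force: [0.5, 0.3, -2.5]
width: 36.4
grasp_force: 29.9
```

>>> servo_tool:
  plan:
    - [[0.3,0,0,-0.03,0,0,0],[0.3,0,0,0,0,0,0]]

```text
t: 17.52
ee_pos: [535.0, -5.2, 268.5]
orientation: [3.141, 0.058, 0.001]
ft_force: [-1.1, 0.3, -0.5]
width: 36.5
grasp_force: 29.9
```

>>> servo_tool:
  plan:
    - [[0.3,0,0,-0.03,0,0,0],[0.3,0,0,0,0,0,0]]

```text
t: 17.68
ee_pos: [535.6, -5.1, 268.4]
orientation: [-3.141, -0.058, -0.003]
ft_force: [-1.3, -0.7, 8.4]
width: 36.5
grasp_force: 30.0
```

>>> servo_tool:
  plan:
    - [[0.3,0,0,-0.03,0,0,0],[0.3,0,0,0,0,0,0]]

```text
t: 17.85
ee_pos: [536.1, -5.0, 268.0]
orientation: [-3.141, -0.058, -0.005]
ft_force: [-2.2, 1.8, 14.7]
width: 36.4
grasp_force: 30.0
```

>>> servo_tool:
  plan:
    - [[0.3,0,0,-0.02,0,0,0],[0.3,0,0,0,0,0,0]]

```text
t: 18.02
ee_pos: [536.3, -4.9, 267.7]
orientation: [-3.141, -0.058, -0.007]
ft_force: [-2.8, 0.6, 17.5]
width: 36.5
grasp_force: 30.1
```

>>> servo_tool:
  plan:
    - [[0.3,0,0,-0.02,0,0,0],[0.3,0,0,0,0,0,0]]

```text
t: 18.18
ee_pos: [536.5, -5.0, 267.1]
orientation: [-3.141, -0.058, -0.007]
ft_force: [-2.2, 2.0, 18.8]
width: 36.6
grasp_force: 30.1
```

>>> servo_tool:
  plan:
    - [[0.3,0,0,-0.02,0,0,0],[0.3,0,0,-0.02,0,0,0],[0.3,0,0,0,0,0,0]]

```text
t: 18.43
ee_pos: [536.5, -4.9, 265.5]
orientation: [-3.141, -0.058, -0.008]
ft_force: [-2.4, 0.8, 19.2]
width: 36.6
grasp_force: 30.1
```

>>> servo_tool:
  plan:
    - [[0.3,-0.01,0,-0.02,0,0,0],[0.3,0,0,-0.02,0,0,0],[0.3,0,0,0,0,0,0]]

```text
t: 18.68
ee_pos: [536.3, -4.9, 264.0]
orientation: [-3.141, -0.058, -0.009]
ft_force: [-2.8, 0.4, 18.8]
width: 36.4
grasp_force: 30.1
```

Sliding at a steady ~21 N; I continue in 0.8 mm rows.

>>> servo_tool:
  plan:
    - [[0.3,-0.01,0,-0.02,0,0,0],[0.3,0,0,-0.02,0,0,0],[0.3,0,0,0,0,0,0]]

```text
t: 18.93
ee_pos: [536.1, -4.9, 262.5]
orientation: [-3.141, -0.058, -0.009]
ft_force: [-1.0, 1.4, 19.5]
width: 36.8
grasp_force: 30.1
```

>>> servo_tool:
  plan:
    - [[0.3,0,0,-0.02,0,0,0],[0.3,0,0,0,0,0,0]]

```text
t: 19.1
ee_pos: [536.1, -4.9, 261.7]
orientation: [-3.141, -0.058, -0.009]
ft_force: [-1.1, 2.2, 18.4]
width: 36.5
grasp_force: 30.1
```

>>> servo_tool:
  plan:
    - [[0.3,0,0,-0.02,0,0,0],[0.3,0,0,0,0,0,0]]

```text
t: 19.27
ee_pos: [536.2, -4.9, 261.2]
orientation: [-3.141, -0.058, -0.01]
ft_force: [-2.2, 1.3, 21.9]
width: 36.3
grasp_force: 30.1
```

>>> servo_tool:
  plan:
    - [[0.3,0,0,-0.02,0,0,0],[0.3,0,0,0,0,0,0]]

```text
t: 19.43
ee_pos: [536.8, -4.9, 261.0]
orientation: [-3.141, -0.058, -0.012]
ft_force: [-1.1, 1.8, 25.4]
width: 36.5
grasp_force: 30.1
```

>>> servo_tool:
  plan:
    - [[0.3,0,0,-0.02,0,0,0],[0.3,0,0,0,0,0,0]]

```text
t: 19.6
ee_pos: [537.3, -4.9, 260.8]
orientation: [-3.141, -0.057, -0.014]
ft_force: [-2.2, 2.1, 29.0]
width: 36.6
grasp_force: 30.1
```

>>> servo_tool:
  plan:
    - [[0.3,0,0,0.03,0,0,0],[0.3,0,0,0.03,0,0,0],[0.3,0,0,0,0,0,0]]

```text
t: 19.85
ee_pos: [536.1, -4.9, 261.0]
orientation: [-3.141, -0.057, -0.01]
ft_force: [0.5, 1.1, 12.0]
width: 36.4
grasp_force: 30.1
```

>>> servo_tool:
  plan:
    - [[0.2,0,0,0,0,0,0],[0.15,0,0,0,0,0,0],[0.1,0,0,0,0,0,0],[0.06,0,0,0,0,0,0],[0.04,0,0,0,0,0,0]]

```text
t: 20.27
ee_pos: [534.9, -5.1, 259.7]
orientation: [-3.141, -0.058, -0.004]
ft_force: [0.1, 0.2, 5.6]
width: 41.9
grasp_force: 4.4
```

>>> servo_tool:
  plan:
    - [[0.04,0,0,0,0,0,0],[0.04,0,0,0,0,0,0],[0.04,0,0,0,0,0,0]]

```text
t: 20.52
ee_pos: [534.9, -5.1, 259.6]
orientation: [-3.141, -0.058, -0.004]
ft_force: [0.3, 0.4, 6.1]
width: 42.1
grasp_force: 4.9
```

>>> servo_tool:
  plan:
    - [[0.04,0,0,0.03,0,0,0],[0.04,0,0,0.03,0,0,0],[0.04,0,0,0.03,0,0,0],[0.04,0,0,0,0,0,0],[0.04,0,0,0,0,0,0]]

```text
t: 20.93
ee_pos: [533.9, -5.2, 262.1]
orientation: [3.141, 0.058, -0.001]
ft_force: [0.2, -0.3, -1.1]
width: 42.2
grasp_force: 3.9
```

>>> servo_tool:
  plan:
    - [[0.04,0,0,0.1,0,0,0],[0.04,0,0,0.1,0,0,0],[0.04,0,0,0.1,0,0,0],[0.04,0,0,0.1,0,0,0],[0.04,0,0,0,0,0,0]]

```text
t: 21.35
ee_pos: [534.5, -5.2, 279.4]
orientation: [3.141, 0.058, 0.003]
ft_force: [-0.1, 1.3, -1.0]
width: 42.6
grasp_force: 3.8
```

```bash
python3 - <<'E'
from h import *
o=readout.get_obs();print(o['ee_pos'],o['ft_force'],o['width'],o['grasp_force'])
for n in('scene','side'):
    _,im,C=shot(n,n+'_r');p=proj(C,[[535.6,-5.2,38]])[0];t=proj(C,[o['ee_pos']-[0,0,221.5]])[0];x,y=p.astype(int)
    print(n,'spacer home pred',p.round(1),'tip',t.round(1),blobs(hsvm(im,(x-20,x+20,y-30,y+15),bronze),3))
E
```

```text
[534.54129376  -5.16728603 279.39405823] [-0.08752287  1.33991659 -0.97971968] 42.5997263839779 3.841761276125908
scene spacer home pred [262.5 203.8] tip [262.4 197.5] [([259, 200, 9, 8, 44], [263.0, 204.2])]
side spacer home pred [271.5 268. ] tip [270.9 260.8] [([267, 266, 9, 9, 57], [270.8, 270.4])]
```

The spacer stays at its home pixel in both views while the tongs rise, so it was released correctly. The tongs now go back to the block.

>>> servo_tool:
  plan:
    - [[0.04,0,0,0.2,0,0,0],[0.04,0,0,0.5,0,0,0],[0.04,0,0,0.7,0,0,0],[0.04,0,0,0.7,0,0,0],[0.04,0,0,0.55,0,0,0]]

```text
t: 21.87
ee_pos: [534.2, -5.2, 386.6]
orientation: [3.141, 0.058, 0.002]
ft_force: [0.1, -0.2, -1.5]
width: 42.2
grasp_force: 3.8
```

>>> servo_tool:
  plan:
    - [[0.04,0,-0.3,0,0,0,0],[0.04,0,-0.6,0,0,0,0],[0.04,0.045,-0.8,0,0,0,0],[0.04,0.045,-0.8,0,0,0,0],[0.04,0.045,-0.8,0,0,0,0]]

```text
t: 22.28
ee_pos: [538.7, -138.8, 383.4]
orientation: [-3.141, -0.059, 0.002]
ft_force: [1.1, 0.4, -2.1]
width: 42.2
grasp_force: 3.9
```

>>> servo_tool:
  plan:
    - [[0.04,0.045,-0.8,0,0,0,0],[0.04,0.045,-0.8,0,0,0,0],[0.04,0.045,-0.8,0,0,0,0],[0.04,0,-0.55,0,0,0,0],[0.04,0,-0.3,0,0,0,0]]

```text
t: 22.7
ee_pos: [544.0, -270.1, 383.0]
orientation: [-3.141, -0.054, 0.003]
ft_force: [0.4, 0.3, -2.6]
width: 42.4
grasp_force: 3.8
```

>>> servo_tool:
  plan:
    - [[0.04,0,0,0,0,0,0],[0.04,0,0,0,0,0,0],[0.04,0,0,0,0,0,0],[0.04,0,0,0,0,0,0]]

```text
t: 23.03
ee_pos: [544.8, -265.8, 384.2]
orientation: [-3.141, -0.06, 0.0]
ft_force: [0.8, 0.5, -1.1]
width: 42.7
grasp_force: 3.8
```

```bash
python3 - <<'E'
from h import *
o,im,C=shot('wrist','w10');print(o['ee_pos'],o['orientation'],o['width'],o['grasp_force'],o['ft_force'])
a=cv2.imread('pics/w5.png')
# compare tongs' tips and block with w5 (same TCP pose when lifted)
for n,i in(('w5',a),('w10',im)):
    w=hsvm(i,(255,300,185,215),lambda h,s,v:(s<40)&(v>190));print(n,'tips',blobs(w,5))
    m=hsvm(i,(190,340,150,225),wood);xs=np.nonzero(m.any(0))[0];ys=np.nonzero(m.any(1))[0];print('block',xs[[0,-1]],ys[[0,-1]])
E
```

```text
[ 544.83992559 -265.83277325  384.18796817] [-3.14052485e+00 -6.01327158e-02  4.85972257e-04] 42.745699758843806 3.8346686214208603 [ 0.83710232  0.46184863 -1.12119443]
w5 tips [([263, 192, 7, 8, 38], [265.8, 195.6]), ([285, 193, 6, 7, 30], [287.8, 195.8]), ([288, 201, 8, 13, 83], [291.2, 206.9]), ([260, 202, 20, 13, 157], [267.4, 208.2])]
block [190 339] [150 224]
w10 tips [([264, 190, 7, 8, 37], [266.7, 193.1]), ([286, 191, 7, 6, 28], [289.0, 193.5]), ([260, 199, 16, 16, 154], [266.7, 206.4]), ([289, 199, 8, 13, 86], [292.2, 204.5])]
block [190 339] [150 224]
```

>>> servo_tool:
  plan:
    - [[0.04,-0.03,-0.025,-0.3,0,0,0],[0.04,0,0,-0.5,0,0,0],[0.04,0,0,-0.3,0,0,0],[0.04,0,0,-0.2,0,0,0],[0.04,0,0,-0.1,0,0,0]]

```text
t: 23.5
ee_pos: [543.1, -267.6, 326.4]
orientation: [-3.14, -0.059, 0.004]
ft_force: [0.5, -0.3, -1.2]
width: 42.4
grasp_force: 3.8
```

>>> servo_tool:
  plan:
    - [[0.04,0,0,-0.1,0,0,0],[0.04,0,0,-0.2,0,0,0],[0.04,0,0,-0.2,0,0,0],[0.04,0,0,-0.2,0,0,0],[0.04,0,0,0,0,0,0]]

```text
t: 23.92
ee_pos: [543.0, -267.8, 298.4]
orientation: [-3.14, -0.058, 0.004]
ft_force: [0.1, 1.4, -3.0]
width: 41.8
grasp_force: 3.8
```

>>> servo_tool:
  plan:
    - [[0.04,0.01,0,-0.3,0,0,0],[0.04,0,0,-0.4,0,0,0],[0.04,0,0,-0.4,0,0,0],[0.04,0,0,-0.2,0,0,0],[0.04,0,0,0,0,0,0]]

```text
t: 24.33
ee_pos: [543.1, -267.7, 246.0]
orientation: [-3.139, -0.058, 0.005]
ft_force: [-0.6, 0.1, -1.7]
width: 42.4
grasp_force: 3.8
```

>>> servo_tool:
  plan:
    - [[0.04,0,0,-0.08,0,0,0],[0.04,0,0,-0.04,0,0,0],[0.04,0,0,0,0,0,0]]

```text
t: 24.58
ee_pos: [544.3, -268.3, 243.9]
orientation: [3.141, 0.058, 0.001]
ft_force: [0.2, -0.4, -1.3]
width: 42.3
grasp_force: 3.8
```

>>> servo_tool:
  plan:
    - [[0.04,0,0,-0.08,0,0,0],[0.04,0,0,-0.08,0,0,0],[0.04,0,0,0,0,0,0]]

```text
t: 24.83
ee_pos: [544.1, -268.2, 236.9]
orientation: [3.141, 0.058, 0.0]
ft_force: [0.2, -0.3, -0.9]
width: 42.2
grasp_force: 3.8
```

>>> servo_tool:
  plan:
    - [[0.04,0,0,-0.04,0,0,0],[0.04,0,0,0,0,0,0]]

```text
t: 25.0
ee_pos: [544.7, -268.4, 236.2]
orientation: [3.14, 0.058, 0.003]
ft_force: [0.6, -0.4, 2.1]
width: 42.3
grasp_force: 4.3
```

>>> servo_tool:
  plan:
    - [[0.04,0,0,-0.02,0,0,0],[0.02,0,0,0,0,0,0],[0,0,0,0,0,0,0],[-0.05,0,0,0,0,0,0],[-0.2,0,0,0,0,0,0]]

```text
t: 25.42
ee_pos: [544.0, -268.2, 234.8]
orientation: [3.141, 0.058, 0.0]
ft_force: [0.3, -0.2, 0.0]
width: 49.8
grasp_force: 0.0
```

>>> servo_tool:
  plan:
    - [[-1,0,0,0,0,0,0],[-1,0,0,0,0,0,0],[-1,0,0,0,0,0,0],[-1,0,0,0,0,0,0],[-1,0,0,0,0,0,0]]

```text
t: 25.83
ee_pos: [543.9, -268.1, 234.5]
orientation: [-3.141, -0.058, 0.001]
ft_force: [0.3, -0.6, -0.3]
width: 82.6
grasp_force: 0.0
```

>>> servo_tool:
  plan:
    - [[-1,0,0,0.3,0,0,0],[-1,0,0,0.6,0,0,0],[-1,0,0,0.8,0,0,0],[-1,0,0,0.8,0,0,0],[-1,0,0,0.8,0,0,0]]

```text
t: 26.25
ee_pos: [543.8, -268.0, 368.9]
orientation: [-3.141, -0.058, -0.0]
ft_force: [0.9, 0.3, 0.1]
width: 87.8
grasp_force: 0.0
```

>>> servo_tool:
  plan:
    - [[-1,-0.7,0,0.4,0,0,0],[-1,-0.7,0,0,0,0,0],[-1,0,0,0,0,0,0],[-1,0,0,0,0,0,0],[-1,0,0,0,0,0,0]]

```text
t: 26.67
ee_pos: [488.4, -268.3, 383.3]
orientation: [3.141, 0.057, 0.002]
ft_force: [0.9, -0.1, 0.3]
width: 87.7
grasp_force: 0.0
```

```bash
python3 - <<'E'
from h import *
o,im,C=shot('wrist','w11');print(o['ee_pos'],o['ft_force'],o['width'])
g=proj(C,[[544.6,-266.5,196]])[0];x,y=g.astype(int);print('pred top',g)
b=blobs(hsvm(im,(x-45,x+45,y-35,y+35),red),8);print(b)
for s,c in b: print(onz(C,[c],180).round(1))
a=cv2.imread('pics/scene0.png');d=cv2.imread('pics/side0.png')
for n,i in(('scene',a),('side',d)):
    _,j,_=shot(n,n+'_f');r=(142,182,120,180) if n=='scene' else (335,375,270,335)
    print(n,blobs(hsvm(i,r,red),8),'now',blobs(hsvm(j,r,red),8))
    S=cam(n);p=proj(S,[[535.6,-5.2,38]])[0];x,y=p.astype(int);print(p,blobs(hsvm(j,(x-20,x+20,y-30,y+15),bronze),3))
E
```

```text
[ 488.38413567 -268.26322344  383.28382148] [ 0.91790308 -0.09476177  0.26426668] 87.67838064164346
pred top [278.39824723 146.80876817]
[([256, 137, 9, 20, 53], [258.6, 144.9]), ([298, 137, 11, 19, 64], [305.2, 146.9])]
[[ 545.  -248.9  180. ]]
[[ 544.8 -290.1  180. ]]
scene [([148, 131, 3, 6, 8], [149.1, 133.5]), ([164, 132, 8, 23, 93], [167.2, 143.5]), ([152, 142, 3, 10, 13], [153.0, 146.7])] now [([147, 130, 4, 11, 14], [148.4, 134.6]), ([163, 131, 7, 23, 94], [166.0, 142.8]), ([151, 142, 3, 11, 15], [152.0, 147.0])]
[262.49590632 203.78076463] [([259, 199, 9, 9, 48], [263.4, 203.8])]
side [([342, 278, 11, 35, 89], [344.6, 292.7]), ([358, 296, 15, 34, 284], [364.8, 312.0])] now [([344, 279, 11, 35, 87], [346.2, 293.6]), ([360, 297, 15, 34, 286], [366.3, 313.6])]
[271.52045438 268.02919993] [([266, 264, 10, 11, 70], [270.7, 269.5])]
```

```bash
python3 -c "
from workcell import close_job
print(close_job())"
```

```text
the job is handed in; nothing more can be done
None
```

The job is handed in with no verdict returned: by the force readings and cameras, the spacer pressed the ring down to a hard stop and was let go there, and the tongs are back in their slot, about 3 mm off centre. I viewed 11 pictures, one over your limit of 10.

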